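Log a worn print head with the hand scanner, then rock it out of its carriage

ROBOT

A 6-joint arm with a two-finger parallel gripper is mounted at the origin on the work surface. World frame = base frame: x ahead of the robot, y to its left, z up, the work surface at z = 0. Lengths are in mm, angles in rad, forces in N, time in s.
With the tool pointing down it reaches from about 300 to 750 mm from the base axis. Payload 8.5 kg.
Tool frame: the origin (TCP) lies on the mounting face of the last link; the fingertips stand 173 mm ahead of it and the grasp point (between the pads) lies 155 mm ahead of it; z points along the fingers, y is the line along which they close (so a half turn about z gives the same grasp; the last joint's range is limited). The gripper opens to 85 mm and grips with 20 to 120 N. Pads are 22 mm wide; open, the fingers measure 114 mm over their backs; the gripper's body (76 mm by 85 mm) begins 54 mm behind the grasp point. The pads swing forward as they close: fully open they stand 13 mm farther back than shut.
Start: joints at [0.925, 0.381, 1.297, -0, 1.464, -0.215], TCP at [229.669, 499.734, 404.722] pointing down, gripper open.
Joint ranges: [-3.11, 3.11], [-0.89, 2.33], [0.22, 2.48], [-1.42, 4.56], [0.17, 2.85], [-2.88, 2.88]. Speed limits (rad/s): [2.39, 2.39, 3.14, 3.14, 3.14, 3.14].

INTERFACE

Orientations are given as a unit quaternion [x, y, z, w].
In Python, from plant import * gives the robot as it stands.
- The arm moves only by the tool step_arm, never from a script. Its argument "plan" is a list of rows, each a list of 2 entries, a list of its own where there are three numbers: the shift along the tool's x, y, z in mm, then the turn about the tool's z in degrees. A call has 1 to 5 rows; each row shifts and turns the commanded pose from where the row before left it, along the tool's axes as they then stand; what a row does not reach is not made up. A row lasts 1/12 s, in which the tool goes at most 41.7 mm and 7.16 degrees, less where a joint would pass 70% of its speed; a pose out of reach is approached as far as the arm can. A call is refused whole if a number of a shift passes 41.7 or a number of a turn 7.16, either way. A call with a gripper value outside its range is refused whole. "fingers" is the opening, from -1 (shut) to 1 (fully open), set as the call begins (left out, the last holds). The fingers move at their own pace and stop on an object; "grip_force" is the grip in N (left out, the last holds). Time passes only in rows, so rows that do not move let the fingers close. It gives the time, the measured TCP pose, the force, the opening and the grip force at its end, in the units of the state.
- state(): the state, without advancing time (a new reading comes with each control period).
- snapshot(name): name is "scene" or "top" or "wrist"; returns the picture (420x560x3 uint8, blue, green, red); there is no depth.
- calibration(name): a dict with "camera_matrix" (3x3 intrinsics, pixels), "camera_from_world" (4x4, takes a point from world to camera coordinates); the wrist camera has in their place "mount" (4x4, takes a point from camera to tool coordinates, whose origin is the TCP and whose axes are the flange's). Camera axes: x right, y up, looking along -z (the intrinsics and any distortion apply to the point x, -y, -z); pixel columns grow to the right and rows downward; lengths in mm; the calibration is good to about 2 mm. A picture is of the moment at which its call begins: read the wrist's pose just before it. calibration takes no time and is no camera call.
- sign_off(): hands the job in; it is judged then, once.
The state is a dict: "time": time; "qpos": joint angles; "joint_velocities": joint speeds; "tau": joint torques, N m; "position": TCP position; "tool_rot": TCP orientation; "force": force on the tool from outside, world axes, zero at the start; "wrist_torque": the same for the moment, N m; "grip_width": opening from 0.0 (shut) to 1.0 (fully open); "grip_force": force on a finger pad.
Only numpy, scipy, OpenCV 4.12 (cv2) and the standard library are available. Lean on these libraries where they do the work, as an engineer would, in place of code of your own. Each camera call takes 0.05 s, during which the arm holds its last target. There are 200 camera calls.

TASK

This print head is due for replacement: pick up the hand scanner, point it from the front at the barcode sticker on the head's sloping face and keep it still on the code for a good second, then lay it back flat on its rubber mat and let go. Then take the print head by its green grip and rock it from side to side until it comes out of the two spring plungers; do not drag its spring-mounted carriage up with it. Finish still holding the head in the gripper, level and steady, just clear above its seat (a centimetre or two above the plungers), so that a colleague can unplug it; leave everything else on the bench where it is.

Things in the scene. Friction and masses are not known exactly. Their poses are not given: they have to be found in the camera images.
- unit: Print unit, fixed, 270 x 220 mm: grey base plate, black electronics box and ribbon rolls (to 142 mm) at its back (+x), two aluminium side frames 100 mm high at y = +-86 mm, guide posts with caps to 112 mm at y = +-71 mm, low rollers (under 62 mm) reaching 120 mm in front (-x). Origin on the bench under the middle of the head's seat; z up, x to its back, y to its left.
- carriage (a joint): Head carriage, a blue pocket that slides up on two guide posts (0 = down, its working place; grows upwards, m, stop at 0.012). Springs press it down: about 9 N start it, then 3 N per mm. Up to 4 mm of lift is harmless.
- seat (a point): Middle of the carriage's seat, on which the head's underside rests, 75 mm above the bench with the carriage down. Round it a blue pocket: end cheeks (2.5 mm of side play at each end, 24 mm above the seat) that carry the plungers, and rails in front and behind (1.5 mm play, 8 mm above the seat).
- plunger_left (a point): Left brass spring plunger: its round nose (8 mm thick, along x) presses on the head's left end at y = +45 mm, 16 mm above the seat, with about 25 N, so about 15 N of friction. An end is free once its bottom edge has risen past the nose (top of the nose 20 mm above the seat). Pulled straight up, the head takes the carriage along.
- plunger_right (a point): Right plunger, the same at y = -45 mm. An end that slips up is held back, one that slips down is pushed up: turn the head by 0.1 rad or so to and fro, each time about a point roughly halfway between its middle and the end that goes down, and the frictions cancel while it climbs about 2 mm per 0.1 rad with hardly any pull.
- head: Print head, loose, held only by the plungers, about 0.32 kg: aluminium block 40 (x) x 90 (y) x 24 mm (z), dark finned heat sink on it (to z = 38 mm), sloping panel on its front (-x), green grip on top in the middle. Origin: centre of its underside; z up, y along its length. Seated: origin at seat, axes as unit's.
- grip (a point): Where to grip the head: inside its green grip, 60 mm above the head's underside. The grip is 22 mm (x) x 44 mm (y), from 38 to 72 mm above the underside; take it from above across its 44 mm (fingers on its +y and -y sides), which is stiff against rocking. Fingertips up to 20 mm below this point stay clear of the fins. Axes as head's.
- sticker (a point): Centre of the white barcode sticker (52 x 24 mm) on the head's front panel, which faces forwards and up at 45 degrees (the normal lies midway between -x and +z of head). 32 mm in front of and 28 mm above the head's origin. Axes as head's.
- scanner: Hand-held barcode scanner, pistol shape, grey and black, 0.17 kg, lying on its side: barrel 120 mm long (x from -70 to 50 mm), 36 mm wide (y), its black nose (from x = 34 mm) 48 mm wide, all 42 mm high (z); the handle runs from x = -50 mm towards -y and a little back, to y = -110 mm. Origin: underside of the barrel; z up, x is the aiming direction.
- window (a point): Scanner's red window: centre of its front face, 50 mm ahead of and 21 mm above the scanner's origin. It reads straight ahead along its +x, from 50 to 150 mm away, and needs the code within about 15 mm of its axis, coming from the front of the head; a level beam at the sticker's height is fine. Axes as scanner's.
- scanner_grip (a point): Where to grip the scanner: middle of the barrel, 24 mm above its underside, across its 36 mm width (along y). Axes as scanner's.
- mat: Black rubber mat fixed on the bench, 200 (x) x 240 (y) x 3 mm; the scanner lies on it at the start. Origin: centre of its underside.
- label_roll: Bystander: white label roll lying flat, 90 mm across, 58 mm high. Origin: centre of its underside.
- ribbon_roll: Bystander: dark ribbon roll standing upright, 60 mm across, 105 mm high. Origin: centre of its underside.
- cleaner: Bystander: white cleaner bottle with a blue cap, 60 mm across, 170 mm high. Origin: centre of its underside.
- screwdriver: Bystander: yellow screwdriver lying on the bench, 190 mm long. Origin: under its middle.
- wrench: Bystander: steel wrench lying on the bench, 150 mm long. Origin: under its middle.
- spare_roller: Bystander: brown spare platen roller, 28 mm thick, 210 mm long with its shaft, lying in a grey tray. Origin: underside of its middle.
- head_left (a point): Bottom edge of the head's left end (y = +45 mm from its origin), below the left plunger's nose when seated. Axes as head's.
- head_right (a point): Bottom edge of the head's right end (y = -45 mm from its origin). Axes as head's.
Mind the look-alikes: they are no part of the job. Leave any turquoise look-alike of the head alone.

How it is judged (in metres and radians):
On the way, in this order (a step that is already met when the one before it is completed fails the run):
1. the scanner, held off the mat in the gripper, points from the head's front at the sticker (window 40 to 160 mm from it, sticker within 15 mm of the beam axis) and keeps still for 0.8 s (x of sticker in the frame of window between 0.04 and 0.16 m and y of sticker in the frame of window between -0.015 and 0.015 m and z of sticker in the frame of window between -0.015 and 0.015 m and x of window in the frame of head below -0.06 m and y of window in the frame of head between -0.1 and 0.1 m and linear speed of scanner below 0.02 m/s and angular speed of scanner below 0.15 rad/s and contact force between the fingers and scanner above 1 N), for 0.8 s.
2. the scanner lies flat on its mat again, let go and at rest, the head still in its seat (x of scanner in the frame of mat between -0.1 and 0.1 m and y of scanner in the frame of mat between -0.12 and 0.12 m and z of scanner in the frame of mat below 0.009 m and angle between scanner's own z axis and vertical below 0.12 rad and linear speed of scanner below 0.03 m/s and contact force between each of the arm, the fingers and scanner below 0.1 N and z of head in the frame of unit below 0.079 m), for 0.2 s.
3. the head, held by the grip, is rocked sideways by more than 2 degrees while the plungers still hold it ((angle between head's own y axis and vertical below 1.5358 rad or angle between head's own y axis and vertical above 1.6058 rad) and z of head in the frame of unit below 0.091 m and contact force between the fingers and head above 1 N), for 0.05 s.
At the end, for the whole second after the job is handed in: the gripper holds the head still over its seat (30 mm), both ends above the plungers, underside at most 55 mm above the seat, level within 8 degrees, touching nothing of the unit; carriage down (2 mm); scanner flat, at rest and released on its mat (contact force between the fingers and head above 1 N and contact force between head and unit below 0.3 N and z of each of head_left, head_right in the frame of unit above 0.096 m and z of head in the frame of unit below 0.13 m and horizontal distance between head and seat below 0.03 m and angle between head's own z axis and vertical below 0.15 rad and linear speed of each of head, scanner below 0.03 m/s and angular speed of head below 0.2 rad/s and value of joint carriage below 0.002 m and x of scanner in the frame of mat between -0.1 and 0.1 m and y of scanner in the frame of mat between -0.12 and 0.12 m and z of scanner in the frame of mat below 0.009 m and angle between scanner's own z axis and vertical below 0.12 rad and contact force between each of the arm, the fingers and scanner below 0.1 N); the arm keeps its last pose, push and grip.
It fails at once if the head carriage is dragged up more than 4 mm (value of joint carriage above 0.004 m).
It fails at once if a bystander is shifted more than 40 mm or knocked over (distance of any of label_roll, ribbon_roll, cleaner, screwdriver, wrench, spare_roller from where it was at the start of the episode above 0.04 m or angle between any of label_roll, ribbon_roll, cleaner's own z axis and vertical above 0.5 rad).
It also fails if it takes over 61 s, if anything falls off the work surface, if the arm or the gripper's body presses on something with over 40 N, if the wrist force passes 120 N, or if a joint passes its speed limit or range.

## Working session

There is one attempt and no reset: what is moved stays moved. The work goes in short steps, Python scripts to look and compute and a tool call to move; the robot and the scene stay as the last step left them, time stands still between calls to the robot, and variables do not carry over. Pictures are saved under pics/ and viewed, at most 10 in all, crops included, and the job is handed in when it is done.

Besides the shell and the picture viewer there is one more tool, called after "Request:" in YAML: its name, and indented under it one key for each argument. step_arm: Moves the arm, as the interface text tells. Its arguments: {"type":"object","properties":{"plan":{"type":"array"},"fingers":{"type":"number"},"grip_force":{"type":"number"}},"required":["plan"]}

```bash
mkdir -p pics; ls; python3 - <<'E'
from plant import *
import cv2,numpy as np
s=state();print(s)
for n in("scene","top"):
    im=snapshot(n);cv2.imwrite(f"pics/{n}0.png",im)
    c=calibration(n);print(n,{k:np.round(np.array(v),4).tolist() if not isinstance(v,str) else v for k,v in c.items()})
print(calibration("wrist"))
E
```

```text
pics
{'time': 0.0, 'qpos': array([ 9.24695802e-01,  3.81216202e-01,  1.29824763e+00, -1.13469058e-05,
        1.46361962e+00, -2.15299133e-01]), 'joint_velocities': array([ 0.00032216,  0.00070454, -0.00038442,  0.00061141,  0.00129904,
       -0.00011846]), 'tau': array([ 9.02535830e-04, -4.48460662e+01, -2.31276834e+01, -1.11663062e-04,
        4.73117878e-03,  4.05986604e-07]), 'position': array([229.65803005, 499.71418451, 404.10517393]), 'tool_rot': array([ 2.13738225e-01,  9.76890687e-01, -6.79677624e-04, -3.06083000e-04]), 'force': array([ 0.35928466, -0.13284651, -0.18065477]), 'wrist_torque': array([0.00687651, 0.01478969, 0.01179341]), 'grip_force': 0.0, 'grip_width': 0.9959745668319081}
scene {'camera_matrix': [[463.3781, 0.0, 282.2275], [0.0, 463.3781, 208.1696], [0.0, 0.0, 1.0]], 'camera_from_world': [[-0.281, 0.9597, -0.0068, 98.8403], [-0.7571, -0.2173, 0.616, 370.5753], [0.5897, 0.1783, 0.7877, -1994.6174], [0.0, 0.0, 0.0, 1.0]]}
top {'camera_matrix': [[415.9071, 0.0, 284.9989], [0.0, 415.9071, 220.1872], [0.0, 0.0, 1.0]], 'camera_from_world': [[-0.0237, -0.9996, -0.0147, 86.7014], [0.9809, -0.0261, 0.1928, -603.7201], [-0.1931, -0.0099, 0.9811, -1113.7236], [0.0, 0.0, 0.0, 1.0]]}
{'camera_matrix': array([[311.23402241,   0.        , 279.18814027],
       [  0.        , 311.23402241, 209.01449724],
       [  0.        ,   0.        ,   1.        ]]), 'mount': array([[-1.19816997e-03,  9.45404913e-01,  3.25895864e-01,
         8.45515804e+01],
       [ 9.99999179e-01,  1.28078689e-03, -3.89487197e-05,
         4.06699511e-01],
       [-4.54225461e-04,  3.25895550e-01, -9.45405672e-01,
         3.13835951e+01],
       [ 0.00000000e+00,  0.00000000e+00,  0.00000000e+00,
         1.00000000e+00]])}
```

View pics/scene0.png

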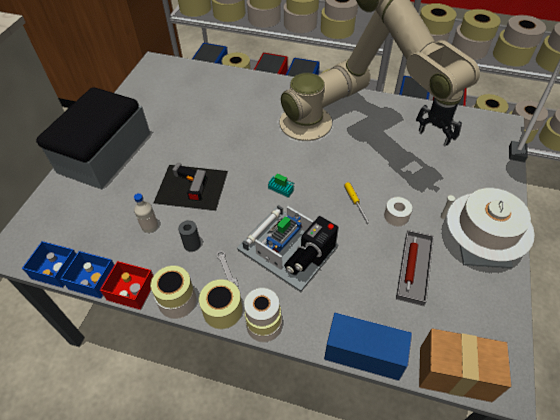

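View pics/top0.png

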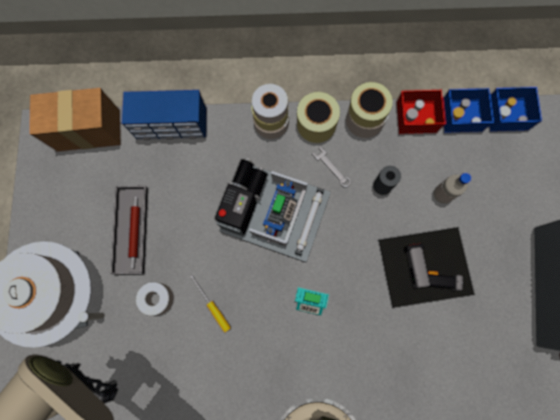

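The top view shows the unit at about (280,205). Its front rollers face right, at about (312,220), which is world -y. The scanner is on its mat at about (418,268), with its nose up (+x) and its handle to the right.

Candidates for the head:
- Head with green grip inside the unit's blue pocket, at (278,203).
- Turquoise look-alike lying loose at (312,300), rejected.

Candidates for the scanner: only the one on the black mat. The ribbon roll at (388,180) is dark and upright.

Next I'll get coarse positions by casting rays.

```bash
cat > h.py <<'E'
from plant import *
import cv2,numpy as np
from scipy.spatial.transform import Rotation as R
def cam(name,st=None):
    c=calibration(name);K=np.array(c["camera_matrix"])
    if name=="wrist":
        T=np.eye(4);T[:3,:3]=R.from_quat(st["tool_rot"]).as_matrix();T[:3,3]=st["position"]
        W=T@np.array(c["mount"])
    else: W=np.linalg.inv(np.array(c["camera_from_world"]))
    return K,W,c.get("distortion")
def cast(name,px,z,st=None):
    K,W,_=cam(name,st);px=np.atleast_2d(np.asarray(px,float))
    d=np.c_[(px[:,0]-K[0,2])/K[0,0],-(px[:,1]-K[1,2])/K[1,1],-np.ones(len(px))]@W[:3,:3].T
    o=W[:3,3];return o+d*((z-o[2])/d[:,2])[:,None]
def proj(name,P,st=None):
    K,W,_=cam(name,st);p=(np.atleast_2d(P)-W[:3,3])@W[:3,:3]
    return np.c_[K[0,0]*p[:,0]/-p[:,2]+K[0,2],K[1,1]*-p[:,1]/-p[:,2]+K[1,2]]
E
python3 - <<'E'
from h import *
print(calibration("top").keys())
im=cv2.imread("pics/top0.png");hsv=cv2.cvtColor(im,cv2.COLOR_BGR2HSV)
g=cv2.inRange(hsv,(50,140,60),(75,255,255))
n,l,s,c=cv2.connectedComponentsWithStats(g)
for i in range(1,n):
    if s[i,4]>15: print("green",s[i],c[i],cast("top",c[i],147)[0].round())
for nm,p,z in [("cleaner",(457,187),100),("ribbon",(388,174),105),("mat c",(425,267),3),("nose",(413,249),45),("rear",(425,288),45),("hand",(460,282),40),("unitTL",(247,160),0),("unit r",(328,187),0),("unit b",(302,258),0),("unit l",(218,230),0)]:
    print(nm,cast("top",p,z)[0].round())
cv2.imwrite("pics/unit_crop.png",cv2.resize(im[140:320,200:480],None,fx=2.8,fy=2.8,interpolation=cv2.INTER_CUBIC))
E
```

```text
dict_keys(['camera_matrix', 'camera_from_world'])
green [273 195  12  17 136] [278.52941176 203.21323529] [634.  87. 147.]
green [304 293  16  10 117] [311.99145299 297.25641026] [389.   8. 147.]
cleaner [ 678. -403.  100.]
ribbon [ 719. -216.  105.]
mat c [ 469. -328.    3.]
nose [ 517. -285.   45.]
rear [ 408. -309.   45.]
hand [ 422. -409.   40.]
unitTL [808. 184.   0.]
unit r [716. -60.   0.]
unit b [504.  25.   0.]
unit l [593. 271.   0.]
```

View pics/unit_crop.png

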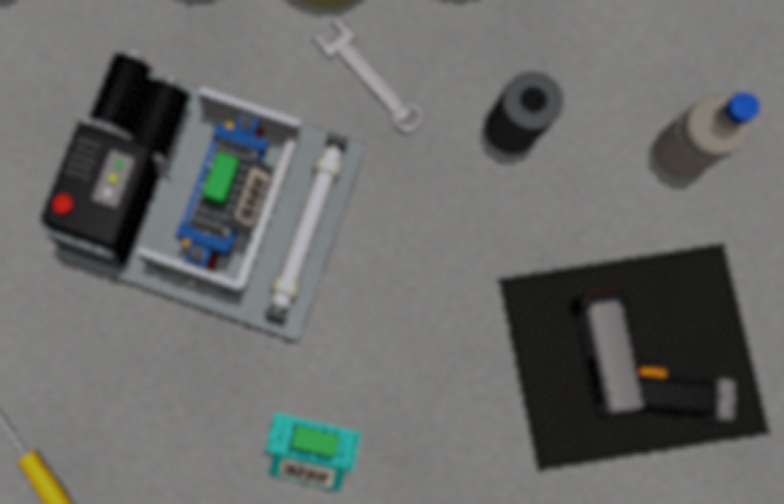

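The crop confirms the choice: the head with the green grip is in the blue pocket at crop (220,178), with its sticker facing right, and the scanner is at crop (610,355). I'll go over the unit first.

```bash
cat >> h.py <<'E'
def yaw(st):
    a=R.from_quat(st["tool_rot"]).as_matrix()[:,1];return np.degrees(np.arctan2(a[1],a[0]))
def rows(target,yaw_y,n,st=None):
    "tool-frame rows to bring TCP to target with tool y at world angle yaw_y; round numbers"
    st=st or state();p=np.array(st["position"]);y=yaw(st)
    dy=(yaw_y-y+180)%360-180;step=(np.array(target)-p)/n
    out=[]
    q=p.copy();yy=y
    for i in range(n):
        want=p+step*(i+1)-q;a=np.radians(yy)
        ey=np.array([np.cos(a),np.sin(a),0]);ez=np.array([0,0,-1]);ex=np.cross(ey,ez)
        r=[round(float(want@e),1) for e in(ex,ey,ez)];t=round(float(-(y+dy*(i+1)/n-yy)),2)
        q=q+r[0]*ex+r[1]*ey+r[2]*ez;yy-=t;out.append([r,t])
    for i in range(0,n,5):print(out[i:i+5])
E
python3 - <<'E'
from h import *
rows([620,80,404],-45,17)
E
```

```text
[[[-31.2, -12.8, 0.0], 6.49], [[-32.4, -9.3, 0.0], 6.49], [[-33.3, -5.5, 0.0], 6.49], [[-33.6, -1.7, 0.0], 6.49], [[-33.7, 2.1, 0.1], 6.49]]
[[[-33.2, 5.9, -0.0], 6.49], [[-32.3, 9.6, -0.0], 6.49], [[-31.1, 13.2, -0.0], 6.48], [[-29.3, 16.6, -0.0], 6.49], [[-27.3, 19.8, 0.0], 6.49]]
[[[-24.9, 22.8, 0.0], 6.49], [[-22.1, 25.4, 0.0], 6.49], [[-19.1, 27.8, 0.0], 6.49], [[-15.8, 29.7, 0.0], 6.49], [[-12.4, 31.4, 0.1], 6.49]]
[[[-8.8, 32.6, -0.0], 6.49], [[-5.0, 33.3, -0.0], 6.49]]
```

Request:
step_arm:
  plan:
    - [[-31, -13, 0], 6.5]
    - [[-32.5, -9, 0], 6.5]
    - [[-33, -5.5, 0], 6.5]
    - [[-33.5, -2, 0], 6.5]
    - [[-33.5, 2, 0], 6.5]

```text
time: 0.52
position: [344.4, 375.2, 404.5]
tool_rot: [0.481, 0.877, -0.0, -0.0]
force: [0.3, 0.5, -0.1]
grip_width: 1.0
grip_force: 0.0
```

Request:
step_arm:
  plan:
    - [[-33, 6, 0], 6.5]
    - [[-32.5, 9.5, 0], 6.5]
    - [[-31, 13, 0], 6.5]
    - [[-29.5, 16.5, 0], 6.5]
    - [[-27.5, 20, 0], 6.5]

```text
time: 0.93
position: [459.1, 251.1, 404.5]
tool_rot: [0.707, 0.707, -0.0, -0.0]
force: [0.7, 0.5, 0.3]
grip_width: 0.999
grip_force: 0.0
```

Request:
step_arm:
  plan:
    - [[-25, 23, 0], 6.5]
    - [[-22, 25.5, 0], 6.5]
    - [[-19, 28, 0], 6.5]
    - [[-16, 29.5, 0], 6.5]
    - [[-12.5, 31.5, 0], 6.5]

```text
time: 1.35
position: [574.0, 127.1, 404.4]
tool_rot: [0.877, 0.481, -0.0, -0.0]
force: [-0.2, 0.9, 0.6]
grip_width: 0.998
grip_force: 0.0
```

Request:
step_arm:
  plan:
    - [[-9, 32.5, 0], 6.5]
    - [[-5, 33.5, 0], 6.5]
    - [[0, 0, 0], 0]
    - [[0, 0, 0], 0]

```text
time: 1.68
position: [619.7, 77.4, 403.6]
tool_rot: [0.925, 0.38, -0.001, -0.0]
force: [-0.4, -0.1, -0.4]
grip_width: 1.002
grip_force: 0.0
```

```bash
python3 - <<'E'
from h import *
import pickle
s=state();im=snapshot("wrist");cv2.imwrite("pics/w1.png",im);pickle.dump(s,open("s1.pkl","wb"))
print(s["position"],yaw(s),s["tool_rot"],s["joint_velocities"].round(3),s["time"],s["qpos"].round(2))
hsv=cv2.cvtColor(im,cv2.COLOR_BGR2HSV)
g=cv2.inRange(hsv,(50,120,50),(75,255,255))
n,l,st,c=cv2.connectedComponentsWithStats(g)
for i in range(1,n):
    if st[i,4]>60:
        r=cv2.minAreaRect(np.argwhere(l==i)[:,::-1].astype(np.float32))
        b=cast("wrist",cv2.boxPoints(r),147,s);print(st[i],c[i],r,cast("wrist",c[i],147,s)[0].round(1),b.round(1).tolist())
E
```

```text
[619.68074104  77.44537523 403.55499802] -45.2949053349887 [ 9.24860811e-01  3.80304740e-01 -7.84307151e-04 -4.13164270e-04] [ 0.043 -0.032  0.032  0.008 -0.001 -0.015] 1.6833 [-0.06  0.52  1.07  0.    1.55  0.73]
[197  73  11  11 100] [202.05  77.98] ((202.0, 78.0), (10.0, 10.0), 90.0) [653.2 184.5 147. ] [[653.2, 188.9, 147.0], [657.9, 184.1, 147.0], [653.1, 180.1, 147.0], [648.4, 184.9, 147.0]]
[ 255  160   62   53 1939] [284.96647757 186.48220732] ((284.1907043457031, 186.3041229248047), (35.43558120727539, 57.97626495361328), 66.03751373291016) [639.2  92.2 147. ] [[623.7, 112.9, 147.0], [663.5, 97.5, 147.0], [654.2, 72.3, 147.0], [612.7, 87.6, 147.0]]
[174 326  38  46 756] [191.96031746 351.75925926] ((192.20811462402344, 350.0257263183594), (41.665748596191406, 29.939067840576172), 58.392494201660156) [470.1  42.7 147. ] [[465.5, 66.0, 147.0], [494.8, 60.6, 147.0], [478.3, 21.1, 147.0], [447.3, 25.9, 147.0]]
```

View pics/w1.png

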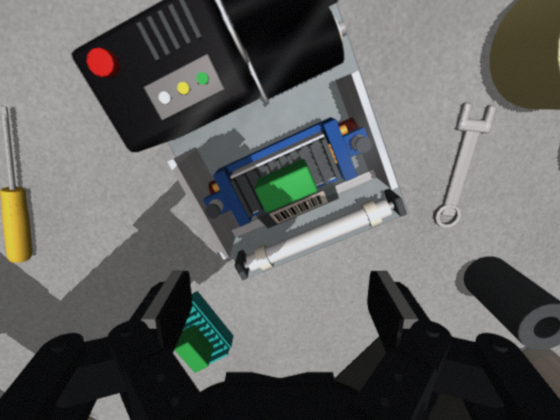

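The wrist view shows the head's grip at (285,186), with the sticker on the roller side at (300,208), and the decoy at (192,350). The unit's x axis is at about 69° in world. Now on to the scanner.

```bash
python3 - <<'E'
from h import *
rows([462,-300,340],-78,13)
E
```

```text
[[[-29.1, 12.1, 4.9], 2.52], [[-28.5, 13.5, 4.9], 2.53], [[-27.9, 14.6, 5.0], 2.52], [[-27.3, 15.9, 4.9], 2.53], [[-26.5, 17.0, 4.9], 2.52]]
[[[-25.7, 18.2, 4.9], 2.53], [[-24.9, 19.4, 5.0], 2.52], [[-24.1, 20.4, 4.9], 2.53], [[-23.1, 21.4, 4.9], 2.52], [[-22.1, 22.4, 4.9], 2.53]]
[[[-21.1, 23.4, 5.0], 2.52], [[-20.1, 24.3, 4.9], 2.53], [[-19.0, 25.2, 4.9], 2.52]]
```

Request:
step_arm:
  plan:
    - [[-29, 12, 5], 2.5]
    - [[-28.5, 13.5, 5], 2.5]
    - [[-28, 14.5, 5], 2.5]
    - [[-27.5, 16, 5], 2.5]
    - [[-26.5, 17, 5], 2.5]

```text
time: 2.15
position: [557.0, -66.6, 379.8]
tool_rot: [0.96, 0.279, 0.0, -0.0]
force: [0.2, -0.7, 0.3]
grip_width: 0.998
grip_force: 0.0
```

Request:
step_arm:
  plan:
    - [[-25.5, 18, 5], 2.5]
    - [[-25, 19.5, 5], 2.5]
    - [[-24, 20.5, 5], 2.5]
    - [[-23, 21.5, 5], 2.5]
    - [[-22, 22.5, 5], 2.5]

```text
time: 2.57
position: [497.9, -212.4, 354.9]
tool_rot: [0.985, 0.172, 0.0, 0.0]
force: [0.0, 0.5, 0.8]
grip_width: 1.002
grip_force: 0.0
```

Request:
step_arm:
  plan:
    - [[-21, 23.5, 5], 2.5]
    - [[-20, 24.5, 5], 2.5]
    - [[-19, 25, 5], 2.5]
    - [[0, 0, 0], 0]
    - [[0, 0, 0], 0]

```text
time: 2.98
position: [462.9, -300.0, 339.6]
tool_rot: [0.994, 0.107, -0.0, -0.0]
force: [1.6, -0.4, -0.4]
grip_width: 1.001
grip_force: 0.0
```

```bash
python3 - <<'E'
from h import *
import pickle
s=state();im=snapshot("wrist");cv2.imwrite("pics/w2.png",im);pickle.dump(s,open("s2.pkl","wb"))
print(s["position"],yaw(s),s["time"])
g=cv2.cvtColor(im,cv2.COLOR_BGR2GRAY)
E
```

```text
[ 462.85755167 -300.03717733  339.61645044] -77.68513698644328 2.9833
```

View pics/w2.png

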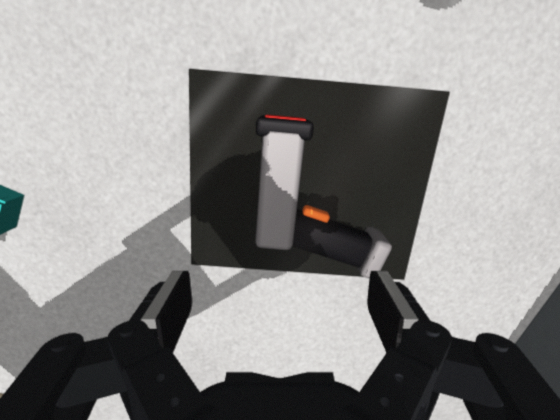

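The scanner's barrel top runs from (282,136) at the nose joint to (275,247) at the rear. Its nose is up and its red window is at (286,118). The mat corners are (190,69), (448,92), (405,278) and (190,264).

```bash
python3 - <<'E'
from h import *
import pickle
s=pickle.load(open("s2.pkl","rb"))
im=cv2.imread("pics/w2.png");hsv=cv2.cvtColor(im,cv2.COLOR_BGR2HSV)
m=cv2.inRange(im,(85,85,85),(255,255,255));m[:, :245]=0;m[:,315:]=0;m[:128]=0;m[252:]=0
n,l,st,c=cv2.connectedComponentsWithStats(m);i=1+np.argmax(st[1:,4]);print(st[i])
r=cv2.minAreaRect(np.argwhere(l==i)[:,::-1].astype(np.float32));b=cast("wrist",cv2.boxPoints(r),45,s);print(r,b.round(1).tolist(),b.mean(0))
e=[np.linalg.norm(b[1]-b[0]),np.linalg.norm(b[2]-b[1])];print(e)
for y in range(140,246,15):
    x=np.flatnonzero(m[y]);print(y,x.min(),x.max(),cast("wrist",[[x.min(),y],[x.max()+1,y]],45,s).round(1).tolist())
mc=cast("wrist",[(190,69),(448,92),(405,278),(190,264)],3,s);print("mat",mc.round(),mc.mean(0))
red=cv2.inRange(hsv,(0,150,120),(4,255,255));p=np.argwhere(red)[:,::-1];print(p.min(0),p.max(0),cast("wrist",p.mean(0),24,s))
E
```

```text
[ 257  131   47  118 4240]
((278.2030029296875, 189.47030639648438), (40.697021484375, 115.92183685302734), 5.710593223571777) [[415.9, -283.4, 45.0], [520.7, -273.4, 45.0], [524.6, -306.7, 45.0], [419.9, -321.2, 45.0]] [ 470.2699398  -296.18671638   45.        ]
[np.float64(105.20710382419969), np.float64(33.54159448319242)]
140 263 303 [[512.4, -274.4, 45.0], [519.7, -307.7, 45.0]]
155 262 302 [[500.1, -276.0, 45.0], [507.4, -309.9, 45.0]]
170 262 300 [[487.5, -278.5, 45.0], [494.6, -311.2, 45.0]]
185 261 298 [[474.3, -280.3, 45.0], [481.3, -312.6, 45.0]]
200 260 296 [[460.7, -282.1, 45.0], [467.6, -314.1, 45.0]]
215 259 293 [[446.6, -283.9, 45.0], [453.3, -314.7, 45.0]]
230 258 291 [[432.1, -285.8, 45.0], [438.7, -316.2, 45.0]]
245 259 289 [[417.4, -289.6, 45.0], [423.5, -317.8, 45.0]]
mat [[ 555. -197.    3.]
 [ 586. -431.    3.]
 [ 392. -459.    3.]
 [ 358. -221.    3.]] [ 472.71958642 -326.84718815    3.        ]
[265 115] [305 120] [[ 532.93622308 -289.02613868   24.        ]]
```

```bash
python3 - <<'E'
from h import *
rows([484,-294.7,183],-82.5,7)
E
```

```text
[[[3.0, 0.0, 22.4], 0.7], [[3.1, -0.0, 22.4], 0.7], [[3.0, -0.1, 22.4], 0.7], [[3.0, -0.1, 22.5], 0.7], [[3.0, -0.1, 22.4], 0.7]]
[[[3.1, -0.2, 22.4], 0.7], [[3.0, -0.2, 22.4], 0.7]]
```

Request:
step_arm:
  plan:
    - [[3, 0, 22.5], 0.7]
    - [[3, 0, 22.5], 0.7]
    - [[3, 0, 22.5], 0.7]
    - [[3, 0, 22.5], 0.7]
    - [[3, 0, 22.5], 0.7]

```text
time: 3.45
position: [478.8, -295.2, 226.8]
tool_rot: [0.997, 0.078, 0.0, 0.0]
force: [-0.3, 0.1, -0.3]
grip_width: 1.001
grip_force: 0.0
```

Request:
step_arm:
  plan:
    - [[3, 0, 22.5], 0.7]
    - [[3, 0, 22], 0.7]
    - [[0, 0, 0], 0]
    - [[0, 0, 0], 0]

```text
time: 3.78
position: [484.5, -295.0, 182.9]
tool_rot: [0.998, 0.066, -0.0, -0.001]
force: [0.9, 0.0, 0.0]
grip_width: 1.003
grip_force: 0.0
```

Request:
step_arm:
  plan:
    - [[0, 0, 0], 0]
    - [[0, 0, 0], 0]
    - [[0, 0, 0], 0]
    - [[0, 0, 0], 0]
    - [[0, 0, 0], 0]
  fingers: -1
  grip_force: 50

```text
time: 4.2
position: [484.0, -296.6, 183.8]
tool_rot: [0.998, 0.065, 0.001, 0.001]
force: [-1.1, 0.5, 7.2]
grip_width: 0.418
grip_force: 51.4
```

Request:
step_arm:
  plan:
    - [[0, 0, 0], 0]
    - [[0, 0, 0], 0]
    - [[0, 0, 0], 0]
    - [[0, 0, 0], 0]
    - [[0, 0, 0], 0]

```text
time: 4.62
position: [484.0, -296.6, 183.8]
tool_rot: [0.998, 0.065, 0.001, 0.001]
force: [-0.2, 0.5, 5.8]
grip_width: 0.417
grip_force: 51.2
```

```bash
python3 - <<'E'
from h import *
import pickle
s=pickle.load(open("s1.pkl","rb"))
im=cv2.imread("pics/w1.png")
st=cast("wrist",(300,208),103,s)[0]
# roller ends (front roller line) for yaw, z~50
a,b=cast("wrist",[(250,259),(385,207)],50,s);d=a-b
print("sticker",st,"unit y angle from roller",np.degrees(np.arctan2(d[1],d[0])))
# sharp edges: box front edge px
for p,q,z in [((272,181),(303,160),147),((140,152),(272,100),142),((230,262),(180,160),100),((398,188),(357,72),100)]:
    a,b=cast("wrist",[p,q],z,s);d=b-a;print(p,q,np.degrees(np.arctan2(d[1],d[0])),a.round(),b.round())
u=np.array([np.cos(np.radians(69)),np.sin(np.radians(69)),0])
seat=st+32*u;print("seat",seat);t=st-u*120;t[2]=264;print(t)
s=state();pos=s["position"]
rows([pos[0],pos[1],270],yaw(s),4)
f=dict(s);f["position"]=[pos[0],pos[1],270];rows(t,yaw(s)+61.5,12,f)
E
```

```text
sticker [626.38012708  59.04743621 103.        ] unit y angle from roller 157.73109708102334
(272, 181) (303, 160) -10.691891232348928 [635. 102. 147.] [662.  97. 147.]
(140, 152) (272, 100) -25.021868211484772 [581. 185. 142.] [676. 141. 142.]
(230, 262) (180, 160) 65.69059569818162 [538.  67. 100.] [583. 165. 100.]
(398, 188) (357, 72) 69.62928177905023 [701.   9. 100.] [738. 108. 100.]
seat [637.84790147  88.92200986 103.        ]
[583.37597314 -52.98221497 264.        ]
[[[0.0, 0.0, -21.6], -0.0], [[0.0, 0.0, -21.5], -0.0], [[0.0, 0.0, -21.6], -0.0], [[0.0, 0.0, -21.5], -0.0]]
[[[10.8, -19.1, 0.5], -5.12], [[12.5, -18.0, 0.5], -5.13], [[14.1, -16.8, 0.5], -5.12], [[15.5, -15.5, 0.5], -5.13], [[16.8, -14.1, 0.5], -5.12]]
[[[18.0, -12.5, 0.5], -5.13], [[19.0, -10.9, 0.5], -5.12], [[20.0, -9.0, 0.5], -5.13], [[20.7, -7.3, 0.5], -5.12], [[21.2, -5.4, 0.5], -5.13]]
[[[21.7, -3.5, 0.5], -5.12], [[21.8, -1.6, 0.5], -5.13]]
```

Request:
step_arm:
  plan:
    - [[0, 0, -15], 0]
    - [[0, 0, -22], 0]
    - [[0, 0, -25], 0]
    - [[0, 0, -24], 0]

```text
time: 4.95
position: [483.7, -296.4, 269.7]
tool_rot: [0.998, 0.065, -0.0, -0.0]
force: [0.5, 0.3, -0.6]
grip_width: 0.416
grip_force: 50.3
```

Request:
step_arm:
  plan:
    - [[11, -19, 0.5], -5.1]
    - [[12.5, -18, 0.5], -5.1]
    - [[14, -17, 0.5], -5.1]
    - [[15.5, -15.5, 0.5], -5.1]
    - [[17, -14, 0.5], -5.1]

```text
time: 5.37
position: [525.7, -193.9, 266.3]
tool_rot: [0.958, 0.285, -0.0, -0.0]
force: [0.2, -0.7, -2.2]
grip_width: 0.414
grip_force: 50.4
```

Request:
step_arm:
  plan:
    - [[18, -12.5, 0.5], -5.1]
    - [[19, -11, 0.5], -5.1]
    - [[20, -9, 0.5], -5.1]
    - [[20.5, -7.5, 0.5], -5.1]
    - [[21, -5.5, 0.5], -5.1]

```text
time: 5.78
position: [567.0, -92.6, 263.7]
tool_rot: [0.872, 0.49, -0.0, -0.0]
force: [-0.3, -0.7, -1.0]
grip_width: 0.412
grip_force: 50.5
```

Request:
step_arm:
  plan:
    - [[21.5, -3.5, 0.5], -5]
    - [[22, -1.5, 0.5], -5]
    - [[0, 0, 0], 0]
    - [[0, 0, 0], 0]
    - [[0, 0, 0], 0]

```text
time: 6.2
position: [583.4, -53.5, 262.7]
tool_rot: [0.827, 0.562, -0.0, -0.0]
force: [-0.1, -0.4, -2.0]
grip_width: 0.414
grip_force: 50.4
```

```bash
python3 - <<'E'
from h import *
import pickle
s=state();im=snapshot("wrist");sc=snapshot("scene");pickle.dump(s,open("s3.pkl","wb"))
print(s["position"],yaw(s),s["time"],s["force"],s["grip_width"])
sc=cv2.resize(sc[170:300,180:370],(560,383),interpolation=cv2.INTER_CUBIC)
cv2.imwrite("pics/w3.png",im);o=np.zeros((383,800,3),np.uint8);o[:,240:]=sc;o[:180,:240]=cv2.resize(im,(240,180));cv2.imwrite("pics/c3.png",o)
E
```

```text
[583.38763232 -53.52405571 262.67615844] -21.660764476927366 6.2 [-0.14701999 -0.37493395 -1.99539435] 0.41353418912331036
```

View pics/w3.png

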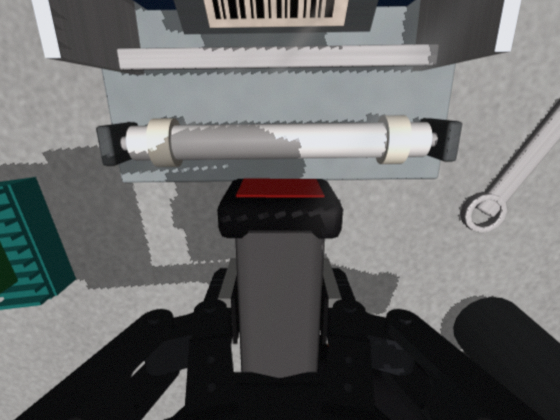

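The view shows the scanner's nose at column 280, square to the sticker at column about 277. Now I'll hold it still.

Request:
step_arm:
  plan:
    - [[0, 0, 0], 0]
    - [[0, 0, 0], 0]
    - [[0, 0, 0], 0]
    - [[0, 0, 0], 0]
    - [[0, 0, 0], 0]

```text
time: 6.72
position: [583.6, -53.2, 262.7]
tool_rot: [0.827, 0.562, -0.0, 0.0]
force: [0.2, -0.9, -1.4]
grip_width: 0.415
grip_force: 50.4
```

Request:
step_arm:
  plan:
    - [[0, 0, 0], 0]
    - [[0, 0, 0], 0]
    - [[0, 0, 0], 0]
    - [[0, 0, 0], 0]
    - [[0, 0, 0], 0]

```text
time: 7.13
position: [583.6, -53.1, 262.7]
tool_rot: [0.827, 0.562, -0.0, 0.0]
force: [-0.6, 0.6, -1.8]
grip_width: 0.416
grip_force: 50.4
```

Request:
step_arm:
  plan:
    - [[0, 0, 0], 0]
    - [[0, 0, 0], 0]
    - [[0, 0, 0], 0]
    - [[0, 0, 0], 0]
    - [[0, 0, 0], 0]

```text
time: 7.55
position: [583.6, -53.1, 262.7]
tool_rot: [0.827, 0.562, -0.0, -0.0]
force: [1.3, -1.1, -1.4]
grip_width: 0.415
grip_force: 50.4
```

```bash
python3 - <<'E'
from h import *
s=state();p=s["position"];print(p,yaw(s),s["force"])
# beam check: pitch from tool
rows([484,-296.5,270],-82.3,12)
f=dict(s);f["position"]=[484,-296.5,270];q=-82.3
rows([484,-296.5,184.5],yaw(s),5,dict(s,position=[484,-296.5,270]))
E
```

```text
[583.6149706  -53.12395136 262.73305933] -21.586898124288332 [ 1.32360741 -1.06516985 -1.41117199]
[[[-21.9, -0.3, -0.6], 5.06], [[-21.9, 1.7, -0.6], 5.06], [[-21.6, 3.6, -0.6], 5.06], [[-21.2, 5.5, -0.6], 5.06], [[-20.6, 7.3, -0.6], 5.06]]
[[[-20.0, 9.2, -0.6], 5.06], [[-19.0, 10.8, -0.6], 5.06], [[-18.0, 12.5, -0.6], 5.06], [[-16.8, 14.0, -0.7], 5.05], [[-15.6, 15.5, -0.6], 5.06]]
[[[-14.1, 16.8, -0.6], 5.06], [[-12.6, 17.9, -0.6], 5.06]]
[[[0.0, 0.0, 17.1], -0.0], [[0.0, 0.0, 17.1], -0.0], [[0.0, 0.0, 17.1], -0.0], [[0.0, 0.0, 17.1], -0.0], [[0.0, 0.0, 17.1], -0.0]]
```

```bash
python3 - <<'E'
from h import *
import pickle
s=pickle.load(open("s3.pkl","rb"));u=np.array([np.cos(np.radians(68.3)),np.sin(np.radians(68.3)),0])
T=np.array(s["position"])
for dz in(-12,-6,0,6,12): print(dz,proj("wrist",T+50*u+[0,0,103+dz-T[2]],s).round(), end=" ")
im=cv2.imread("pics/w3.png");m=cv2.inRange(cv2.cvtColor(im,cv2.COLOR_BGR2HSV),(0,150,80),(6,255,255));p=np.argwhere(m);print(p.min(0),p.max(0))
c=np.array([T+50*u+[0,0,z-T[2]] for z in(124,113,93,82)]);print(proj("wrist",c,s).round())
E
```

```text
-12 [[281. 181.]] -6 [[281. 184.]] 0 [[281. 187.]] 6 [[281. 191.]] 12 [[281. 195.]] [179 237] [196 323]
[[281. 202.]
 [281. 194.]
 [281. 182.]
 [281. 176.]]
```

The window is where it should be: red rows 179–196, predicted centre 187. Now I'll lay the scanner back.

Request:
step_arm:
  plan:
    - [[-22, -0.5, -0.5], 5]
    - [[-22, 1.5, -0.5], 5]
    - [[-21.5, 3.5, -0.5], 5]
    - [[-21, 5.5, -0.5], 5]
    - [[-20.5, 7.5, -0.5], 5]

```text
time: 7.97
position: [541.7, -155.2, 265.3]
tool_rot: [0.93, 0.368, 0.0, 0.0]
force: [0.4, -0.2, -1.9]
grip_width: 0.411
grip_force: 50.3
```

Request:
step_arm:
  plan:
    - [[-20, 9, -0.5], 5]
    - [[-19, 11, -0.5], 5]
    - [[-18, 12.5, -0.5], 5]
    - [[-17, 14, -0.5], 5]
    - [[-15.5, 15.5, -0.5], 5]

```text
time: 8.38
position: [500.8, -257.1, 267.8]
tool_rot: [0.987, 0.158, 0.0, 0.0]
force: [0.2, -0.0, -0.9]
grip_width: 0.416
grip_force: 50.3
```

Request:
step_arm:
  plan:
    - [[-14, 17, -0.5], 5.3]
    - [[-12.5, 18, -0.5], 5.3]
    - [[0, 0, 0], 0]
    - [[0, 0, 0], 0]

```text
time: 8.72
position: [485.0, -297.8, 268.7]
tool_rot: [0.998, 0.068, 0.0, -0.0]
force: [-0.3, -0.4, -2.1]
grip_width: 0.414
grip_force: 50.4
```

```bash
python3 - <<'E'
from h import *
s=state();p=s["position"];print(p,yaw(s),s["force"])
rows([484,-296.5,187],-82.5,5)
E
```

```text
[ 484.95539553 -297.8229287   268.66720619] -82.23186591018332 [-0.25660011 -0.41924404 -2.14074513]
[[[-0.2, -0.3, 16.3], 0.05], [[-0.1, -0.3, 16.4], 0.06], [[-0.2, -0.3, 16.3], 0.05], [[-0.1, -0.3, 16.3], 0.05], [[-0.2, -0.2, 16.4], 0.06]]
```

Request:
step_arm:
  plan:
    - [[0, 0, 20], 0]
    - [[0, 0, 22], 0]
    - [[0, 0, 20], 0]
    - [[0, 0, 14], 0]
    - [[0, 0, 5], 0]

```text
time: 9.13
position: [485.4, -295.8, 185.7]
tool_rot: [0.998, 0.069, -0.001, -0.001]
force: [-1.3, 0.4, -0.8]
grip_width: 0.414
grip_force: 50.3
```

Request:
step_arm:
  plan:
    - [[0, 0, 1.5], 0]
    - [[0, 0, 1], 0]
    - [[0, 0, 0.5], 0]
    - [[0, 0, 0], 0]

```text
time: 9.47
position: [485.5, -297.0, 185.5]
tool_rot: [0.998, 0.068, 0.001, 0.001]
force: [-0.1, -0.1, -1.3]
grip_width: 0.416
grip_force: 50.3
```

Request:
step_arm:
  plan:
    - [[0, 0, 1], 0]
    - [[0, 0, 0.5], 0]
    - [[0, 0, 0], 0]

```text
time: 9.72
position: [485.4, -297.1, 183.8]
tool_rot: [0.998, 0.068, 0.0, 0.0]
force: [0.3, 1.3, 3.0]
grip_width: 0.416
grip_force: 51.0
```

Request:
step_arm:
  plan:
    - [[0, 0, 0], 0]
    - [[0, 0, 0], 0]
    - [[0, 0, 0], 0]
    - [[0, 0, 0], 0]
    - [[0, 0, 0], 0]
  fingers: 1

```text
time: 10.13
position: [485.3, -297.1, 183.2]
tool_rot: [0.998, 0.068, -0.0, -0.0]
force: [0.3, 0.1, -0.7]
grip_width: 1.004
grip_force: 0.0
```

Request:
step_arm:
  plan:
    - [[0, 0, 0], 0]
    - [[0, 0, -8], 0]
    - [[0, 0, -20], 0]
    - [[0, 0, -35], 0]
    - [[0, 0, -35], 0]

```text
time: 10.55
position: [485.1, -296.9, 282.3]
tool_rot: [0.998, 0.068, -0.001, -0.001]
force: [0.4, -0.5, 0.6]
grip_width: 0.997
grip_force: 0.0
```

Request:
step_arm:
  plan:
    - [[0, 0, -35], 0]
    - [[0, 0, -30], 0]
    - [[0, 0, 0], 0]
    - [[0, 0, 0], 0]

```text
time: 10.88
position: [485.2, -296.9, 348.2]
tool_rot: [0.998, 0.068, 0.001, 0.001]
force: [-0.2, 0.4, -1.3]
grip_width: 1.0
grip_force: 0.0
```

```bash
python3 - <<'E'
from h import *
s=state();im=snapshot("wrist");print(s["position"],yaw(s),s["time"],s["force"])
m=cv2.inRange(im,(85,85,85),(255,255,255));m[:,:225]=0;m[:,340:]=0
u=np.array([np.cos(.13),np.sin(.13)])
for z,P in((45,(474,-296)),(45,(520,-290)),(45,(416,-303.5))): print(proj("wrist",[P[0],P[1],z],s).round())
p0=proj("wrist",[474,-296,45],s)[0].astype(int)
n,l,st,c=cv2.connectedComponentsWithStats(m);i=l[p0[1],p0[0]];print(st[i],c[i])
r=cv2.minAreaRect(np.argwhere(l==i)[:,::-1].astype(np.float32));print(cast("wrist",cv2.boxPoints(r),45,s).round(1).tolist())
cv2.imwrite("pics/w4.png",im)
rows([632,85,345],-111.7,16)
E
```

```text
[ 485.16255918 -296.88932576  348.21641051] -82.1768830415409 10.8833 [-0.2029983   0.40549096 -1.31104258]
[[276. 211.]]
[[277. 161.]]
[[276. 267.]]
[ 260  158   38  106 3444] [278.40069686 207.95760743]
[[520.7, -275.2, 45.0], [525.1, -307.3, 45.0], [423.2, -323.1, 45.0], [418.3, -287.1, 45.0]]
[[[12.3, -22.4, 0.1], 1.84], [[11.7, -22.8, 0.1], 1.85], [[10.8, -23.1, 0.1], 1.84], [[10.2, -23.5, 0.1], 1.85], [[9.3, -23.8, 0.1], 1.84]]
[[[8.6, -24.1, 0.1], 1.85], [[7.8, -24.3, 0.1], 1.84], [[7.1, -24.6, 0.0], 1.85], [[6.2, -24.8, 0.1], 1.84], [[5.4, -25.0, 0.1], 1.85]]
[[[4.7, -25.1, 0.1], 1.84], [[3.8, -25.3, 0.1], 1.85], [[3.0, -25.4, 0.1], 1.84], [[2.1, -25.5, 0.1], 1.85], [[1.4, -25.5, 0.1], 1.84]]
[[[0.5, -25.6, 0.1], 1.85]]
```

Request:
step_arm:
  plan:
    - [[12.5, -22.5, 0], 1.8]
    - [[11.5, -23, 0], 1.8]
    - [[11, -23, 0], 1.8]
    - [[10, -23.5, 0], 1.8]
    - [[9.5, -24, 0], 1.8]

```text
time: 11.35
position: [531.3, -176.1, 344.6]
tool_rot: [1.0, -0.011, -0.001, -0.001]
force: [-0.1, -0.0, 0.4]
grip_width: 1.0
grip_force: 0.0
```

Request:
step_arm:
  plan:
    - [[8.5, -24, 0], 1.9]
    - [[8, -24.5, 0], 1.9]
    - [[7, -24.5, 0], 1.9]
    - [[6, -25, 0], 1.9]
    - [[5.5, -25, 0], 1.9]

```text
time: 11.77
position: [576.9, -56.4, 344.6]
tool_rot: [0.996, -0.094, -0.002, -0.0]
force: [0.2, 0.3, -0.5]
grip_width: 1.001
grip_force: 0.0
```

Request:
step_arm:
  plan:
    - [[4.5, -25, 0], 1.9]
    - [[4, -25.5, 0], 1.9]
    - [[3, -25.5, 0], 1.8]
    - [[2, -25.5, 0], 1.8]
    - [[1.5, -25.5, 0], 1.8]

```text
time: 12.18
position: [623.2, 63.0, 344.4]
tool_rot: [0.985, -0.173, -0.002, 0.0]
force: [0.8, -0.4, -1.0]
grip_width: 0.996
grip_force: 0.0
```

Request:
step_arm:
  plan:
    - [[0.5, -25.5, 0], 1.8]
    - [[0, 0, 0], 0]
    - [[0, 0, 0], 0]
    - [[0, 0, 0], 0]

```text
time: 12.52
position: [632.0, 85.0, 345.0]
tool_rot: [0.982, -0.188, -0.001, 0.0]
force: [-0.1, -0.1, 0.6]
grip_width: 0.999
grip_force: 0.0
```

```bash
python3 - <<'E'
from h import *
import pickle
s=state();im=snapshot("wrist");cv2.imwrite("pics/w5.png",im);pickle.dump(s,open("s5.pkl","wb"))
print(s["position"],yaw(s),s["time"])
m=cv2.inRange(cv2.cvtColor(im,cv2.COLOR_BGR2HSV),(50,120,50),(75,255,255))
n,l,st,c=cv2.connectedComponentsWithStats(m)
for i in range(1,n):
    if st[i,4]>300:
        print(st[i],c[i]);r=cv2.minAreaRect(np.argwhere(l==i)[:,::-1].astype(np.float32));print(r)
E
```

```text
[631.96828861  85.04308937 345.01249048] -111.66318201178113 12.5167
[ 250  194   39   81 2939] [269.73528411 234.22422593]
((268.9999694824219, 234.0), (79.99998474121094, 37.99999237060547), 90.0)
```

View pics/w5.png

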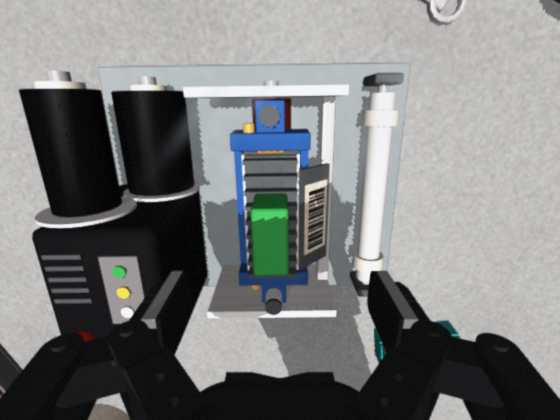

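The image shows the grip's top face at columns 251–289 and rows 207–274, square to the tool. The sticker is on the right and the ribbon box on the left.

```bash
python3 - <<'E'
from h import *
import pickle
s=pickle.load(open("s5.pkl","rb"));im=cv2.imread("pics/w5.png")
for y in(198,203,206,208,211,216,240,265,272): 
    m=cv2.inRange(cv2.cvtColor(im[y:y+1],cv2.COLOR_BGR2HSV),(50,120,50),(75,255,255))[0];x=np.flatnonzero(m);print(y,x.min(),x.max(),im[y,270])
c=cast("wrist",[(251,207),(289,207),(251.5,274.5),(289.5,274.5)],147,s);print(c.round(1),c.mean(0),np.linalg.norm(c[0]-c[1]),np.linalg.norm(c[0]-c[2]))
d=c[0]-c[2];print(np.degrees(np.arctan2(d[1],d[0])))
b=cast("wrist",[(200,200),(195,290)],142,s);print("box edge",b, (b-c.mean(0))@np.array([.37,.929,0]))
print(im[190:280:4,270].tolist())
E
```

```text
198 255 286 [31 69 21]
203 253 287 [34 73 25]
206 252 287 [34 72 25]
208 252 287 [ 51 111  37]
211 251 288 [ 99 200  75]
216 250 288 [106 211  79]
240 252 287 [ 58 123  43]
265 253 288 [ 57 121  42]
272 113 288 [ 56 121  43]
[[663.   90.2 147. ]
 [655.   70.3 147. ]
 [622.9 107.2 147. ]
 [614.4  85.7 147. ]] [638.83215876  88.37096266 147.        ] 21.455518158908223 43.50678499645713
-23.026728205082136
box edge [[676.40695252 116.9331126  142.        ]
 [623.35622359 146.93417049 142.        ]] [40.43691099 48.67912406]
[[37, 37, 36], [35, 69, 27], [31, 69, 21], [31, 70, 21], [34, 72, 25], [90, 186, 67], [107, 210, 80], [87, 178, 66], [59, 125, 44], [54, 121, 41], [57, 123, 43], [58, 123, 43], [58, 122, 43], [58, 123, 44], [58, 123, 43], [57, 122, 42], [58, 123, 43], [56, 121, 41], [57, 121, 42], [55, 120, 42], [58, 122, 43], [52, 107, 40], [99, 61, 37]]
```

Request:
step_arm:
  plan:
    - [[5, -5.5, 0], 0.3]
    - [[0, 0, 0], 0]
    - [[0, 0, 0], 0]
    - [[0, 0, 0], 0]
  fingers: -0.1
  grip_force: 25

```text
time: 12.9
position: [638.8, 88.4, 346.2]
tool_rot: [0.982, -0.191, -0.0, 0.0]
force: [-0.2, -0.3, -0.3]
grip_width: 0.462
grip_force: 0.0
```

```bash
python3 - <<'E'
from h import *
s=state();print(s["position"],yaw(s),s["grip_width"]);rows([638.8,88.4,291],-112,5)
E
```

```text
[638.83082446  88.43224855 346.1510846 ] -112.00470220483102 0.4617617627360752
[[[-0.0, 0.0, 11.0], -0.0], [[-0.0, 0.0, 11.1], -0.0], [[-0.0, 0.0, 11.0], -0.0], [[-0.0, 0.0, 11.0], -0.0], [[-0.0, 0.0, 11.1], -0.0]]
```

Request:
step_arm:
  plan:
    - [[0, 0, 14], 0]
    - [[0, 0, 15], 0]
    - [[0, 0, 13], 0]
    - [[0, 0, 9], 0]
    - [[0, 0, 4], 0]

```text
time: 13.32
position: [638.6, 88.6, 289.9]
tool_rot: [0.982, -0.191, -0.001, 0.0]
force: [-0.6, 0.5, 0.4]
grip_width: 0.451
grip_force: 0.0
```

Request:
step_arm:
  plan:
    - [[0, 0, 0], 0]
    - [[0, 0, 0], 0]

```text
time: 13.48
position: [638.9, 88.8, 291.8]
tool_rot: [0.982, -0.191, 0.0, -0.0]
force: [0.1, 0.2, 0.3]
grip_width: 0.451
grip_force: 0.0
```

Request:
step_arm:
  plan:
    - [[0, 0, 0], 0]
    - [[0, 0, 0], 0]
    - [[0, 0, 0], 0]
    - [[0, 0, 0], 0]
    - [[0, 0, 0], 0]
  fingers: -1

```text
time: 13.9
position: [638.8, 88.5, 292.3]
tool_rot: [0.982, -0.191, 0.001, 0.0]
force: [-1.9, -3.1, 6.0]
grip_width: 0.255
grip_force: 25.8
```

```bash
cat >> h.py <<'E'
U=np.array([np.cos(np.radians(68)),np.sin(np.radians(68)),0]);V=np.array([-U[1],U[0],0])
def rep():
    s=state();d=np.array(s["position"])-[638.8,88.4,291];f=np.array(s["force"]);m=np.array(s["wrist_torque"])
    print("t%.2f dx %.2f dy %.2f dz %.2f | F x %.1f y %.1f z %.1f | M x %.2f y %.2f z %.2f |w %.3f gf %.1f tilt"%(s["time"],d@U,d@V,d[2],f@U,f@V,f[2],m@U,m@V,m[2],s["grip_width"],s["grip_force"]),(R.from_quat(s["tool_rot"]).as_matrix()[:,2]@np.c_[U,V]).round(4))
E
python3 -c "from h import *;rep()"
```

```text
t13.90 dx 0.13 dy 0.05 dz 1.26 | F x -3.6 y 0.7 z 6.0 | M x 0.15 y 0.67 z 0.38 |w 0.255 gf 25.8 tilt [-0.0003 -0.0017]
```

Request:
step_arm:
  plan:
    - [[1.5, 0, 0], 0]
    - [[1.5, 0, 0], 0]
    - [[0, 0, 0], 0]

```text
time: 14.15
position: [640.6, 88.0, 292.2]
tool_rot: [0.982, -0.19, -0.002, 0.0]
force: [-11.7, 0.2, 10.4]
grip_width: 0.255
grip_force: 25.9
```

```bash
python3 -c "from h import *;rep()"
```

```text
t14.15 dx 0.31 dy -1.85 dz 1.20 | F x -4.2 y 10.9 z 10.4 | M x 1.51 y 0.81 z 0.29 |w 0.255 gf 25.9 tilt [-0.001   0.0033]
```

Request:
step_arm:
  plan:
    - [[1.5, 0, 0], 0]
    - [[1.5, 0, 0], 0]
    - [[0, 0, 0], 0]

```text
time: 14.4
position: [642.3, 87.6, 292.2]
tool_rot: [0.982, -0.19, -0.004, 0.0]
force: [-21.3, 1.9, 15.2]
grip_width: 0.252
grip_force: 26.1
```

```bash
python3 -c "from h import *;rep()"
```

```text
t14.40 dx 0.51 dy -3.52 dz 1.23 | F x -6.2 y 20.5 z 15.2 | M x 3.13 y 1.00 z 0.29 |w 0.252 gf 26.1 tilt [-0.0018  0.0084]
```

Request:
step_arm:
  plan:
    - [[1, 0, -1], 0]
    - [[1, 0, -1], 0]
    - [[0, 0, 0], 0]

```text
time: 14.65
position: [644.0, 87.1, 293.1]
tool_rot: [0.982, -0.19, -0.005, -0.0]
force: [-18.7, 5.3, 9.7]
grip_width: 0.251
grip_force: 24.4
```

```bash
python3 -c "from h import *;rep()"
```

```text
t14.65 dx 0.76 dy -5.31 dz 2.11 | F x -2.1 y 19.3 z 9.7 | M x 3.26 y 0.61 z 0.16 |w 0.251 gf 24.4 tilt [-0.0016  0.0103]
```

Request:
step_arm:
  plan:
    - [[1, 0, -1], 0]
    - [[1, 0, -1], 0]
    - [[0, 0, 0], 0]

```text
time: 14.9
position: [645.9, 86.5, 294.1]
tool_rot: [0.982, -0.19, -0.006, -0.0]
force: [-17.2, 6.0, 5.0]
grip_width: 0.256
grip_force: 25.0
```

```bash
python3 - <<'E'
from h import *
rep();s=state();import pickle;pickle.dump(s,open("s6.pkl","wb"))
im=snapshot("wrist");sc=snapshot("scene");cv2.imwrite("pics/w6.png",im);cv2.imwrite("pics/sc6.png",sc)
E
```

```text
t14.90 dx 0.92 dy -7.34 dz 3.11 | F x -0.9 y 18.2 z 5.0 | M x 3.05 y 0.32 z 0.10 |w 0.256 gf 25.0 tilt [-0.0015  0.0115]
```

View pics/w6.png

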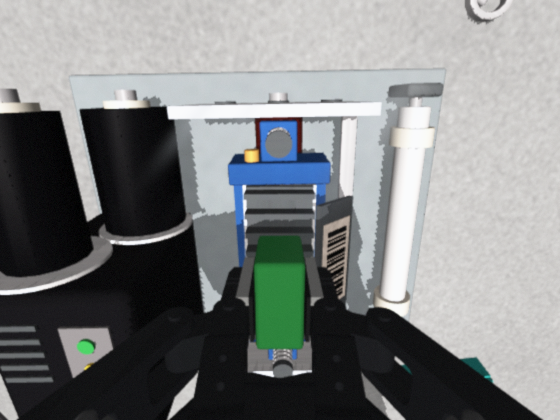

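```bash
cat >> h.py <<'E'
def headpt(y,z,phi,piv=(-45,0),x=0,off=(0,0)):
    "head point (x,y,z) with head turned by phi (left end up +) about piv, seat at 638.8,88.4,75"
    c,sn=np.cos(phi),np.sin(phi);dy,dz=y-piv[0],z-piv[1]
    yy=piv[0]+c*dy-sn*dz+off[0];zz=piv[1]+sn*dy+c*dz+off[1]
    return np.array([638.8,88.4,75.])+U*x+V*yy+[0,0,zz]
E
python3 - <<'E'
from h import *
import pickle
s=pickle.load(open("s6.pkl","rb"));im=cv2.imread("pics/w6.png")
P=[(-22,72),(22,72),(-22,50),(-45,24),(-40,38)]
for ph in(0,.03,.06,.1,.14):
    print(ph,[proj("wrist",headpt(y,z,ph),s)[0].round().tolist() for y,z in P])
m=cv2.inRange(cv2.cvtColor(im,cv2.COLOR_BGR2HSV),(45,120,30),(80,255,255))
c=np.flatnonzero(m[:,278]);print(c.min(),c.max(),im[225:265:2,278].tolist(),im[336:352:2,278].tolist())
E
```

```text
0 [[282.0, 270.0], [282.0, 353.0], [282.0, 247.0], [281.0, 187.0], [282.0, 204.0]]
0.03 [[282.0, 267.0], [282.0, 352.0], [282.0, 245.0], [281.0, 186.0], [282.0, 202.0]]
0.06 [[282.0, 263.0], [282.0, 351.0], [282.0, 242.0], [282.0, 184.0], [282.0, 200.0]]
0.1 [[282.0, 257.0], [282.0, 350.0], [282.0, 239.0], [282.0, 183.0], [282.0, 197.0]]
0.14 [[282.0, 251.0], [282.0, 348.0], [282.0, 236.0], [282.0, 181.0], [282.0, 194.0]]
236 348 [[67, 67, 66], [40, 39, 38], [35, 33, 33], [37, 37, 36], [57, 56, 54], [58, 68, 51], [32, 66, 23], [31, 67, 23], [33, 68, 24], [34, 68, 25], [32, 65, 23], [32, 66, 24], [33, 68, 24], [33, 66, 23], [32, 67, 23], [33, 69, 25], [33, 68, 23], [35, 70, 28], [34, 70, 24], [46, 96, 34]] [[62, 131, 44], [62, 132, 47], [63, 133, 46], [62, 132, 45], [60, 131, 45], [60, 129, 42], [78, 131, 67], [131, 132, 133]]
```

The grip's top edge at row 263 fits a 3 mm shift to the cheek plus only a slight tilt of about 0.02, so the pads slip (friction about 0.4). I'll increase the grip force and push again.

Request:
step_arm:
  plan:
    - [[-1.5, 0, -0.5], 0]
    - [[-1.5, 0, -0.5], 0]
    - [[0, 0, 0], 0]
  grip_force: 90

```text
time: 15.25
position: [644.4, 87.0, 294.5]
tool_rot: [0.982, -0.19, -0.003, -0.0]
force: [-4.3, 2.9, -8.6]
grip_width: 0.234
grip_force: 88.3
```

Request:
step_arm:
  plan:
    - [[2, 0, -0.5], 0]
    - [[2, 0, -0.5], 0]
    - [[1, 0, 0], 0]
    - [[0, 0, 0], 0]

```text
time: 15.58
position: [647.3, 86.1, 294.9]
tool_rot: [0.982, -0.19, -0.008, -0.0]
force: [-22.2, 8.2, -2.1]
grip_width: 0.245
grip_force: 89.9
```

```bash
cat >> h.py <<'E'
def look(name):
    s=state();rep();im=snapshot("wrist");cv2.imwrite(f"pics/{name}.png",im)
    g=im[:,276:284].astype(int).mean(1);m=cv2.inRange(cv2.cvtColor(im,cv2.COLOR_BGR2HSV),(45,110,30),(80,255,255))[:,276:284].mean(1)>128
    r=np.flatnonzero(m);G=cv2.GaussianBlur(g[:,1].astype(np.float32).reshape(-1,1),(1,3),0).ravel()
    k=r.min()+6+np.argmax(np.diff(G)[r.min()+6:r.min()+45]);a,b=k+.5,r.max()+1
    print("rows bottom",r.min(),"far top",a,"near top",b)
    # solve for head y,z,phi from far-top, near-top, far-lower pixel rows is weak: take z from grasp, solve y,phi
    from scipy.optimize import least_squares
    tz=s["position"][2]-155-75
    f=lambda q:[proj("wrist",headpt(-21,72,q[1],(0,60),0,(q[0],q[2])),s)[0,1]-a,proj("wrist",headpt(21.5,72,q[1],(0,60),0,(q[0],q[2])),s)[0,1]-b]
    for dz in(0,2,4,8): 
        o=least_squares(lambda q:f([q[0],q[1],dz]),[0,0]).x;print("dz",dz,"y %.1f phi %.3f"%tuple(o),end="; ")
    print()
E
python3 -c "from h import *;look('w7')"
```

```text
t15.58 dx 1.02 dy -8.78 dz 3.90 | F x -0.8 y 23.7 z -2.1 | M x 4.31 y 0.12 z 0.06 |w 0.245 gf 89.9 tilt [-0.0022  0.0164]
rows bottom 236 far top 262.5 near top 348
dz 0 y -2.8 phi 0.099; dz 2 y -4.5 phi 0.072; dz 4 y -6.3 phi 0.045; dz 8 y -9.7 phi -0.005;
```

Request:
step_arm:
  plan:
    - [[1.5, 0, -1], 0]
    - [[1.5, 0, -1], 0]
    - [[0, 0, 0], 0]

```text
time: 15.88
position: [649.1, 85.6, 295.4]
tool_rot: [0.982, -0.19, -0.012, -0.001]
force: [-28.7, 10.3, -4.3]
grip_width: 0.24
grip_force: 89.2
```

```bash
python3 -c "from h import *;look('w8')"
```

```text
t15.88 dx 1.22 dy -10.58 dz 4.41 | F x -1.2 y 30.5 z -4.3 | M x 5.70 y 0.10 z 0.14 |w 0.240 gf 89.2 tilt [-0.0036  0.0235]
rows bottom 236 far top 262.5 near top 349
dz 0 y -2.4 phi 0.136; dz 2 y -4.3 phi 0.107; dz 4 y -6.1 phi 0.079; dz 8 y -9.6 phi 0.026;
```

Request:
step_arm:
  plan:
    - [[-2, 0, 0], 0]
    - [[-2, 0, 0], 0]
    - [[-2, 0, 0], 0]
    - [[0, 0, 0], 0]

```text
time: 16.27
position: [646.1, 86.3, 296.2]
tool_rot: [0.982, -0.19, -0.005, -0.0]
force: [-5.1, 3.2, -14.1]
grip_width: 0.244
grip_force: 88.4
```

```bash
python3 -c "from h import *;look('w9')"
```

```text
t16.27 dx 0.75 dy -7.53 dz 5.18 | F x 1.1 y 5.9 z -14.1 | M x 1.59 y -0.27 z 0.22 |w 0.244 gf 88.4 tilt [-0.0014  0.009 ]
rows bottom 237 far top 261.5 near top 349
dz 0 y -1.2 phi 0.151; dz 2 y -3.0 phi 0.120; dz 4 y -4.7 phi 0.091; dz 8 y -8.2 phi 0.036;
```

Request:
step_arm:
  plan:
    - [[-2, 0, 0], 0]
    - [[-2, 0, 0], 0]
    - [[-2, 0, 0], 0]
    - [[0, 0, 0], 0]

```text
time: 16.65
position: [641.7, 87.6, 298.5]
tool_rot: [0.982, -0.191, 0.0, 0.0]
force: [4.1, 0.5, -18.9]
grip_width: 0.244
grip_force: 88.5
```

```bash
python3 -c "from h import *;look('w10')"
```

```text
t16.65 dx 0.36 dy -3.03 dz 7.52 | F x 2.0 y -3.6 z -18.9 | M x -0.15 y -0.42 z 0.17 |w 0.244 gf 88.5 tilt [-0.     -0.0007]
rows bottom 236 far top 262.5 near top 349
dz 0 y 3.8 phi 0.158; dz 2 y 2.1 phi 0.127; dz 4 y 0.3 phi 0.097; dz 8 y -3.1 phi 0.042;
```

Request:
step_arm:
  plan:
    - [[-2, 0, 0], 0]
    - [[-2, 0, 0], 0]
    - [[0, 0, 0], 0]

```text
time: 16.95
position: [638.9, 88.5, 300.0]
tool_rot: [0.982, -0.191, 0.003, 0.0]
force: [7.8, -1.8, -18.4]
grip_width: 0.242
grip_force: 88.6
```

```bash
python3 -c "from h import *;look('w11')"
```

```text
t16.95 dx 0.12 dy -0.01 dz 8.97 | F x 1.3 y -7.9 z -18.4 | M x -2.06 y -0.27 z 0.07 |w 0.242 gf 88.6 tilt [ 0.0009 -0.007 ]
rows bottom 236 far top 262.5 near top 348
dz 0 y 6.6 phi 0.150; dz 2 y 4.8 phi 0.119; dz 4 y 3.1 phi 0.090; dz 8 y -0.2 phi 0.035;
```

Request:
step_arm:
  plan:
    - [[-2, 0, 0.5], 0]
    - [[-2, 0, 0.5], 0]
    - [[0, 0, 0], 0]

```text
time: 17.25
position: [635.8, 89.6, 300.1]
tool_rot: [0.982, -0.191, 0.006, 0.0]
force: [12.5, -4.1, -13.7]
grip_width: 0.244
grip_force: 88.8
```

```bash
python3 -c "from h import *;look('w12')"
```

```text
t17.25 dx -0.07 dy 3.26 dz 9.09 | F x 0.8 y -13.1 z -13.7 | M x -2.64 y -0.15 z -0.04 |w 0.244 gf 88.8 tilt [ 0.0015 -0.011 ]
rows bottom 234 far top 262.5 near top 347
dz 0 y 8.7 phi 0.124; dz 2 y 7.1 phi 0.094; dz 4 y 5.4 phi 0.066; dz 8 y 2.1 phi 0.014;
```

Request:
step_arm:
  plan:
    - [[-2, 0, 0], 0]
    - [[-2, 0, 0], 0]
    - [[0, 0, 0], 0]

```text
time: 17.55
position: [632.6, 90.7, 301.5]
tool_rot: [0.981, -0.191, 0.008, 0.0]
force: [14.3, -6.3, -9.6]
grip_width: 0.241
grip_force: 89.0
```

```bash
python3 -c "from h import *;look('w13')"
```

```text
t17.55 dx -0.17 dy 6.60 dz 10.52 | F x -0.5 y -15.6 z -9.6 | M x -3.24 y -0.04 z -0.04 |w 0.241 gf 89.0 tilt [ 0.0024 -0.0156]
rows bottom 232 far top 263.5 near top 346
dz 0 y 12.1 phi 0.096; dz 2 y 10.4 phi 0.069; dz 4 y 8.8 phi 0.042; dz 8 y 5.5 phi -0.007;
```

Request:
step_arm:
  plan:
    - [[-2, 0, -0.5], 0]
    - [[-2, 0, -0.5], 0]
    - [[0, 0, 0], 0]

```text
time: 17.85
position: [629.6, 91.9, 302.9]
tool_rot: [0.982, -0.191, 0.01, 0.0]
force: [19.9, -7.3, -10.2]
grip_width: 0.236
grip_force: 88.9
```

```bash
python3 -c "from h import *;look('w14')"
```

```text
t17.85 dx -0.19 dy 9.86 dz 11.88 | F x 0.7 y -21.2 z -10.2 | M x -3.93 y -0.13 z 0.52 |w 0.236 gf 88.9 tilt [ 0.0031 -0.0192]
rows bottom 230 far top 262.5 near top 343
dz 0 y 14.3 phi 0.062; dz 2 y 12.7 phi 0.036; dz 4 y 11.1 phi 0.012; dz 8 y 7.9 phi -0.034;
```

Request:
step_arm:
  plan:
    - [[-2, 0, -0.5], 0]
    - [[-2, 0, -0.5], 0]
    - [[0, 0, 0], 0]

```text
time: 18.15
position: [625.9, 93.6, 305.8]
tool_rot: [0.981, -0.191, 0.011, -0.0]
force: [16.4, -5.6, 0.5]
grip_width: 0.242
grip_force: 90.3
```

```bash
python3 -c "from h import *;look('w15')"
```

```text
t18.15 dx -0.03 dy 13.86 dz 14.84 | F x 1.0 y -17.3 z 0.5 | M x -3.57 y -0.06 z -0.03 |w 0.242 gf 90.3 tilt [ 0.0047 -0.0212]
rows bottom 225 far top 263.5 near top 338
dz 0 y 18.0 phi -0.028; dz 2 y 16.5 phi -0.049; dz 4 y 14.9 phi -0.069; dz 8 y 11.9 phi -0.108;
```

Request:
step_arm:
  plan:
    - [[2, 0, 0], 0]
    - [[2, 0, 0], 0]
    - [[2, 0, 0], 0]
    - [[2, 0, 0], 0]
    - [[0, 0, 0], 0]

```text
time: 18.62
position: [630.2, 92.3, 304.7]
tool_rot: [0.982, -0.191, 0.003, -0.0]
force: [-9.0, 1.5, 11.7]
grip_width: 0.238
grip_force: 92.2
```

```bash
python3 -c "from h import *;look('w16')"
```

```text
t18.62 dx 0.43 dy 9.43 dz 13.67 | F x -2.0 y 8.9 z 11.7 | M x 0.98 y 0.33 z 0.03 |w 0.238 gf 92.2 tilt [ 0.0017 -0.0048]
rows bottom 225 far top 263.5 near top 338
dz 0 y 15.5 phi -0.023; dz 2 y 13.9 phi -0.044; dz 4 y 12.3 phi -0.064; dz 8 y 9.2 phi -0.103;
```

Request:
step_arm:
  plan:
    - [[2, 0, 0], 0]
    - [[2, 0, 0], 0]
    - [[0, 0, 0], 0]

```text
time: 18.92
position: [632.2, 91.8, 305.1]
tool_rot: [0.982, -0.19, -0.001, -0.0]
force: [-24.2, 5.4, 23.3]
grip_width: 0.244
grip_force: 93.6
```

```bash
python3 -c "from h import *;look('w17')"
```

```text
t18.92 dx 0.69 dy 7.45 dz 14.11 | F x -4.0 y 24.5 z 23.3 | M x 3.70 y 0.69 z 0.01 |w 0.244 gf 93.6 tilt [0.0005 0.0025]
rows bottom 226 far top 263.5 near top 339
dz 0 y 15.6 phi 0.009; dz 2 y 14.0 phi -0.013; dz 4 y 12.4 phi -0.034; dz 8 y 9.2 phi -0.074;
```

Request:
step_arm:
  plan:
    - [[0, 0, -1], 0]
    - [[0, 0, -1], 0]
    - [[0, 0, -1], 0]
    - [[0, 0, 0], 0]

```text
time: 19.3
position: [632.5, 91.7, 305.7]
tool_rot: [0.982, -0.19, -0.002, -0.0]
force: [-15.0, 5.4, 7.3]
grip_width: 0.241
grip_force: 91.1
```

```bash
python3 -c "from h import *;look('w18')"
```

```text
t19.30 dx 0.71 dy 7.08 dz 14.70 | F x -0.7 y 15.9 z 7.3 | M x 2.69 y 0.14 z 0.09 |w 0.241 gf 91.1 tilt [0.0002 0.0036]
rows bottom 226 far top 263.5 near top 339
dz 0 y 15.9 phi 0.017; dz 2 y 14.3 phi -0.005; dz 4 y 12.7 phi -0.026; dz 8 y 9.4 phi -0.067;
```

Request:
step_arm:
  plan:
    - [[1.5, 0, -1], 0]
    - [[1.5, 0, -1], 0]
    - [[0, 0, 0], 0]

```text
time: 19.6
position: [634.6, 91.1, 306.7]
tool_rot: [0.982, -0.19, -0.005, -0.001]
force: [-19.0, 7.2, 5.7]
grip_width: 0.242
grip_force: 91.1
```

```bash
python3 -c "from h import *;look('w19')"
```

```text
t19.60 dx 0.93 dy 4.92 dz 15.75 | F x -0.4 y 20.3 z 5.7 | M x 3.94 y 0.02 z 0.22 |w 0.242 gf 91.1 tilt [-0.0004  0.0092]
rows bottom 226 far top 262.5 near top 339
dz 0 y 15.5 phi 0.053; dz 2 y 13.9 phi 0.030; dz 4 y 12.2 phi 0.007; dz 8 y 8.9 phi -0.037;
```

Request:
step_arm:
  plan:
    - [[2, 0, -1.5], 0]
    - [[2, 0, -1.5], 0]
    - [[0, 0, 0], 0]

```text
time: 19.9
position: [638.7, 89.2, 309.8]
tool_rot: [0.982, -0.19, -0.004, -0.0]
force: [-17.3, 5.9, 4.0]
grip_width: 0.236
grip_force: 91.3
```

```bash
python3 -c "from h import *;look('w20')"
```

```text
t19.90 dx 0.70 dy 0.43 dz 18.78 | F x -1.0 y 18.2 z 4.0 | M x 3.40 y 0.26 z 0.15 |w 0.236 gf 91.3 tilt [-0.0008  0.0075]
rows bottom 229 far top 262.5 near top 343
dz 0 y 15.5 phi 0.194; dz 2 y 13.7 phi 0.161; dz 4 y 12.0 phi 0.132; dz 8 y 8.5 phi 0.076;
```

Request:
step_arm:
  plan:
    - [[2, 0, -1.5], 0]
    - [[2, 0, -1.5], 0]
    - [[0, 0, 0], 0]

```text
time: 20.2
position: [642.8, 87.6, 312.7]
tool_rot: [0.982, -0.19, -0.003, -0.0]
force: [-13.6, 6.0, 1.7]
grip_width: 0.244
grip_force: 91.2
```

```bash
sed -i 's/(0,2,4,8)/(4,8,12,16,20)/' h.py; python3 -c "from h import *;look('w21')"
```

```text
t20.20 dx 0.78 dy -4.01 dz 21.66 | F x 0.4 y 14.9 z 1.7 | M x 2.76 y -0.04 z 0.21 |w 0.244 gf 91.2 tilt [-0.0001  0.0058]
rows bottom 233 far top 261.5 near top 346
dz 4 y 11.6 phi 0.296; dz 8 y 7.8 phi 0.215; dz 12 y 4.2 phi 0.147; dz 16 y 0.8 phi 0.088; dz 20 y -2.7 phi 0.035;
```

Request:
step_arm:
  plan:
    - [[1, 0, -1], 0]
    - [[1, 0, -1], 0]
    - [[0, 0, -1], 0]
    - [[0, 0, 0], 0]

```text
time: 20.58
position: [644.6, 86.8, 314.3]
tool_rot: [0.982, -0.19, -0.004, -0.0]
force: [-10.1, 5.5, -4.7]
grip_width: 0.241
grip_force: 90.1
```

```bash
python3 - <<'E'
from h import *
look('w22');im=cv2.imread("pics/w22.png");sc=snapshot("scene");cv2.imwrite("pics/sc22.png",sc)
p=proj("scene",[638.8,88.4,110])[0].astype(int);c=sc[p[1]-55:p[1]+55,p[0]-60:p[0]+60]
o=np.zeros((420,800,3),np.uint8);o[:,:400]=im[:,80:480];o[:367,400:]=cv2.resize(c,(400,367),interpolation=cv2.INTER_CUBIC);cv2.imwrite("pics/c22.png",o)
E
```

```text
t20.58 dx 0.71 dy -6.02 dz 23.32 | F x 1.3 y 11.4 z -4.7 | M x 2.54 y -0.10 z 0.15 |w 0.241 gf 90.1 tilt [-0.0009  0.0073]
rows bottom 234 far top 261.5 near top 346
dz 4 y 11.6 phi 0.340; dz 8 y 7.7 phi 0.248; dz 12 y 4.0 phi 0.176; dz 16 y 0.4 phi 0.113; dz 20 y -3.0 phi 0.058;
```

View pics/c22.png

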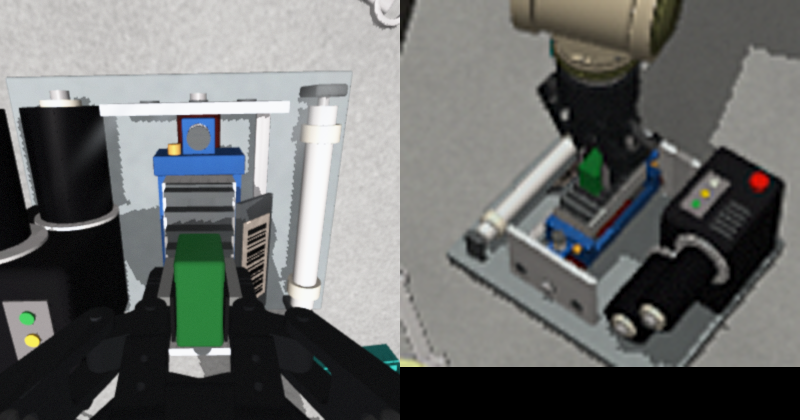

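The crop shows the left end well out and the right end (towards the front frame, scene crop (570,245)) still in. Now I'll rock left.

Request:
step_arm:
  plan:
    - [[-2, 0, 0], 0]
    - [[-2, 0, 0], 0]
    - [[-2, 0, 0], 0]
    - [[-2, 0, 0], 0]
    - [[0, 0, 0], 0]

```text
time: 21.1
position: [638.7, 88.8, 315.2]
tool_rot: [0.982, -0.191, 0.001, -0.0]
force: [-0.2, -1.0, -3.1]
grip_width: 0.242
grip_force: 90.3
```

```bash
python3 -c "from h import *;look('w23')"
```

```text
t21.10 dx 0.34 dy 0.27 dz 24.17 | F x -1.0 y -0.2 z -3.1 | M x -0.01 y -0.03 z -0.01 |w 0.242 gf 90.3 tilt [ 0.0005 -0.0019]
rows bottom 234 far top 261.5 near top 346
dz 4 y 17.0 phi 0.350; dz 8 y 13.1 phi 0.254; dz 12 y 9.4 phi 0.179; dz 16 y 5.9 phi 0.116; dz 20 y 2.5 phi 0.060;
```

Request:
step_arm:
  plan:
    - [[-2, 0, 0], 0]
    - [[-2, 0, 0], 0]
    - [[-1, 0, 0], 0]
    - [[0, 0, 0], 0]

```text
time: 21.48
position: [635.3, 89.9, 315.3]
tool_rot: [0.982, -0.191, 0.004, 0.0]
force: [9.6, -2.6, -4.8]
grip_width: 0.241
grip_force: 90.2
```

```bash
python3 -c "from h import *;look('w24')"
```

```text
t21.48 dx 0.12 dy 3.80 dz 24.30 | F x 1.1 y -9.9 z -4.8 | M x -2.18 y -0.03 z 0.13 |w 0.241 gf 90.2 tilt [ 0.001  -0.0081]
rows bottom 233 far top 261.5 near top 346
dz 4 y 19.4 phi 0.345; dz 8 y 15.6 phi 0.249; dz 12 y 12.0 phi 0.175; dz 16 y 8.5 phi 0.111; dz 20 y 5.2 phi 0.055;
```

Request:
step_arm:
  plan:
    - [[2, 0, 0], 0]
    - [[1, 0, 0], 0]
    - [[0, 0, -1], 0]
    - [[0, 0, -1], 0]
    - [[0, 0, 0], 0]

```text
time: 21.95
position: [636.7, 89.7, 316.3]
tool_rot: [0.982, -0.191, -0.001, -0.0]
force: [-0.4, 0.1, -3.6]
grip_width: 0.238
grip_force: 90.4
```

```bash
python3 -c "from h import *;look('w25')"
```

```text
t21.95 dx 0.41 dy 2.39 dz 25.28 | F x -0.0 y 0.4 z -3.6 | M x 0.05 y 0.01 z -0.01 |w 0.238 gf 90.4 tilt [-0.0001  0.0011]
rows bottom 234 far top 261.5 near top 346
dz 4 y 20.8 phi 0.390; dz 8 y 16.8 phi 0.282; dz 12 y 13.1 phi 0.202; dz 16 y 9.5 phi 0.136; dz 20 y 6.1 phi 0.078;
```

Request:
step_arm:
  plan:
    - [[0, 0, -1], 0]
    - [[0, 0, -1], 0]
    - [[0, 0, -1], 0]
    - [[0, 0, -1], 0]
    - [[0, 0, 0], 0]

```text
time: 22.42
position: [636.9, 89.6, 320.5]
tool_rot: [0.982, -0.191, 0.0, -0.0]
force: [-0.6, 0.6, -3.4]
grip_width: 0.242
grip_force: 90.4
```

```bash
python3 - <<'E'
from h import *
look('w26');import pickle;s=state();pickle.dump(s,open("s26.pkl","wb"));im=cv2.imread("pics/w26.png")
sc=snapshot("scene");cv2.imwrite("pics/sc26.png",sc);p=proj("scene",[638.8,88.4,110])[0].astype(int);c=sc[p[1]-45:p[1]+35,p[0]-45:p[0]+45]
o=np.zeros((480,800,3),np.uint8);o[:480,:400]=cv2.resize(im[130:310,200:350],(400,480),interpolation=cv2.INTER_CUBIC);o[:356,400:]=cv2.resize(c,(400,356),interpolation=cv2.INTER_CUBIC);cv2.imwrite("pics/c26.png",o)
E
```

```text
t22.42 dx 0.39 dy 2.19 dz 29.51 | F x 0.3 y 0.8 z -3.4 | M x -0.02 y 0.06 z 0.00 |w 0.242 gf 90.4 tilt [ 0.0001 -0.0002]
rows bottom 234 far top 261.5 near top 346
dz 4 y 25.7 phi 0.587; dz 8 y 20.6 phi 0.395; dz 12 y 16.6 phi 0.285; dz 16 y 12.8 phi 0.205; dz 20 y 9.3 phi 0.138;
```

View pics/c26.png

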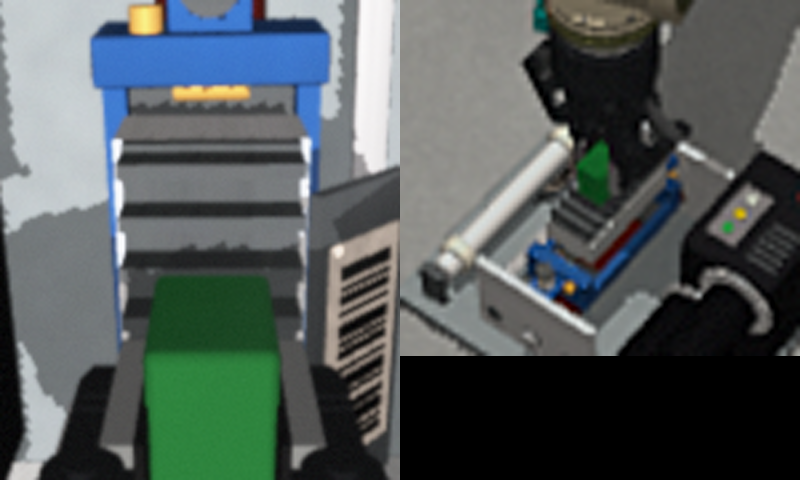

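The crop shows the head clear, with the brass plunger visible past its far end at (210,92). Fin gaps are at crop rows 157, 210, 262 and 305. I'll work out the tilt from the fin gaps against the level reference image w5.

```bash
python3 - <<'E'
from h import *
import pickle
a=cv2.imread("pics/w5.png");b=cv2.imread("pics/w26.png")
for n,im,c0,c1,r0,r1 in(("w5",a,258,284,140,200),("w26",b,262,292,160,240)):
    g=im[r0:r1,c0:c1].mean((1,2));print(n,[(r0+i,int(v)) for i,v in enumerate(g)])
E
```

```text
w5 [(140, 119), (141, 118), (142, 118), (143, 118), (144, 117), (145, 117), (146, 117), (147, 116), (148, 115), (149, 110), (150, 115), (151, 133), (152, 136), (153, 113), (154, 85), (155, 80), (156, 101), (157, 91), (158, 56), (159, 44), (160, 79), (161, 109), (162, 114), (163, 115), (164, 112), (165, 110), (166, 111), (167, 111), (168, 112), (169, 111), (170, 111), (171, 109), (172, 96), (173, 64), (174, 38), (175, 43), (176, 81), (177, 109), (178, 112), (179, 112), (180, 111), (181, 110), (182, 109), (183, 109), (184, 109), (185, 109), (186, 107), (187, 87), (188, 54), (189, 36), (190, 38), (191, 66), (192, 89), (193, 75), (194, 46), (195, 41), (196, 41), (197, 41), (198, 41), (199, 42)]
w26 [(160, 124), (161, 122), (162, 153), (163, 177), (164, 183), (165, 175), (166, 156), (167, 128), (168, 107), (169, 91), (170, 74), (171, 69), (172, 75), (173, 97), (174, 113), (175, 115), (176, 115), (177, 115), (178, 115), (179, 115), (180, 113), (181, 102), (182, 74), (183, 66), (184, 99), (185, 116), (186, 94), (187, 55), (188, 39), (189, 37), (190, 42), (191, 75), (192, 109), (193, 121), (194, 122), (195, 122), (196, 122), (197, 121), (198, 119), (199, 119), (200, 119), (201, 119), (202, 119), (203, 119), (204, 116), (205, 92), (206, 53), (207, 39), (208, 38), (209, 38), (210, 42), (211, 74), (212, 107), (213, 119), (214, 119), (215, 119), (216, 119), (217, 118), (218, 117), (219, 117), (220, 116), (221, 108), (222, 94), (223, 72), (224, 48), (225, 36), (226, 35), (227, 35), (228, 35), (229, 36), (230, 47), (231, 60), (232, 63), (233, 52), (234, 42), (235, 41), (236, 41), (237, 41), (238, 42), (239, 41)]
```

```bash
cat >> h.py <<'E'
def cross(g,r0,lo,hi,lev=75):
    for i in range(lo-r0,hi-r0):
        if g[i]>=lev>g[i+1]: return r0+i+(g[i]-lev)/(g[i]-g[i+1])
E
python3 - <<'E'
from h import *
import pickle
from scipy.optimize import brentq,least_squares
a=cv2.imread("pics/w5.png");b=cv2.imread("pics/w26.png");s5=pickle.load(open("s5.pkl","rb"));s=pickle.load(open("s26.pkl","rb"))
g=a[:,258:284].mean((1,2));h=b[:,262:292].mean((1,2))
r5=[cross(g,0,156,160),cross(g,0,171,175),cross(g,0,186,190)];r=[cross(h,0,185,188),cross(h,0,204,207),cross(h,0,221,226)]
ys=[brentq(lambda y:proj("wrist",headpt(y,38,0),s5)[0,1]-q,-60,0) for q in r5];print(r5,r,ys)
A=[(ys[i],38,r[i]) for i in range(3)]+[(-21,72,261.5),(21.5,72,346)]
# check of grip edges in w5
print([proj("wrist",headpt(y,z,0),s5)[0,1] for y,z in((-21,72),(21.5,72))])
f=lambda q:[proj("wrist",headpt(y,z,q[2],(0,0),0,(q[0],q[1])),s)[0,1]-t for y,z,t in A]
o=least_squares(f,[0,25,0]);print("y,z,phi",o.x,"res",o.fun.round(2))
c,sn=np.cos(o.x[2]),np.sin(o.x[2]);print("left/right z",75+o.x[1]+45*sn,75+o.x[1]-45*sn)
E
```

```text
[np.float64(157.46264262053737), np.float64(172.66008860249698), np.float64(187.3704842428901)] [np.float64(186.50563063063063), np.float64(205.44520940906483), np.float64(222.88164493480443)] [-43.9774289152481, -34.014526502286934, -24.057739053982317]
[np.float64(208.31725284197952), np.float64(274.1953427721652)]
y,z,phi [1.47775868e+00 2.92787940e+01 4.10595706e-03] res [-0.69 -0.16  1.07  0.07 -0.24]
left/right z 104.46356155819004 104.09402646067554
```

Request:
step_arm:
  plan:
    - [[1, 0, -1], 0]
    - [[0, 0, -1.5], 0]
    - [[0, 0, -0.5], 0]
    - [[0, 0, 0], 0]
    - [[0, 0, 0], 0]

```text
time: 22.93
position: [637.9, 89.2, 323.3]
tool_rot: [0.982, -0.191, 0.0, 0.0]
force: [-0.4, 0.4, -2.5]
grip_width: 0.243
grip_force: 90.4
```

Request:
step_arm:
  plan:
    - [[0, 0, 0], 0]
    - [[0, 0, 0], 0]
    - [[0, 0, 0], 0]
    - [[0, 0, 0], 0]
    - [[0, 0, 0], 0]

```text
time: 23.35
position: [637.9, 89.2, 323.2]
tool_rot: [0.982, -0.191, -0.0, 0.0]
force: [0.3, -0.3, -2.9]
grip_width: 0.237
grip_force: 90.4
```

```bash
python3 - <<'E'
from h import *
rep();print(sign_off())
E
```

```text
t23.35 dx 0.38 dy 1.15 dz 32.19 | F x -0.2 y -0.4 z -2.9 | M x 0.02 y 0.03 z 0.00 |w 0.237 gf 90.4 tilt [-0.      0.0001]
the job is handed in; nothing more can be done
None
```

The job is handed in, with no verdict shown: the code was scanned, the scanner is back on its mat, and the gripper holds the rocked-out head level about 12 mm above the plungers; I gripped it across its 22 mm side, not the 44 mm you advised, because the arm cannot tilt.

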